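Dispense one stone and slide it onto the mat

ROBOT

A 7-joint arm with a two-finger parallel gripper is mounted at the origin on the work surface. World frame = base frame: x ahead of the robot, y to its left, z up, the work surface at z = 0. Lengths are in m, angles in degrees, forces in N, time in s.
With the tool pointing down it reaches from about 0.425 to 0.875 m from the base axis. Payload 4.7 kg.
Tool frame: the origin (TCP) lies midway between the tips of the shut fingers; the grasp point (between the pads) lies arm.grip_depth behind it (arm.grip_depth is the distance from the TCP to the grasp point, in m); z points along the fingers, y is the line along which they close (so a half turn about z gives the same grasp; the last joint's range is limited). The gripper opens to 87 mm and grips with 3 to 60 N. Pads are 19 mm wide; open, the fingers measure 117 mm over their backs; the gripper's body (75 mm by 190 mm) begins 51 mm behind the grasp point.
Start: joints at [-65.369, 18.392, -4.016, 83.108, 1.295, 78.541, -3.26], TCP at [0.263, 0.595, 0.223] pointing down, gripper open.
Joint ranges: [-163.93, 163.93], [-17.29, 119.83], [-79.2, 71.16], [3.27, 140.29], [-89.18, 269.18], [5.43, 117.66], [-154.24, 154.24]. Speed limits (degrees/s): [147.25, 147.25, 180, 180, 180, 180, 180].

INTERFACE

Orientations are given as a 3x3 rotation matrix whose columns are the frame's x, y, z axes.
In Python, from station import arm gives the robot as it stands.
- The arm moves only by the tool servo_tool, never from a script. Its arguments are lists of equal length, an entry for each row: "delta_pos": the shift along the world's x, y, z in m, a list of three; "turn": the turn, a rotation vector about the world's x, y, z in rad, a list of three; "grip": the finger opening in m, from 0 to 0.087. A call has 1 to 20 rows; each row shifts and turns the commanded pose from where the row before left it; what a row does not reach is not made up. A row lasts 1/8 s, in which the tool goes at most 62.5 mm and 10.7 degrees, less where a joint would pass 70% of its speed; a pose out of reach is approached as far as the arm can. A call with a gripper value outside its range is refused whole. The fingers move at their own pace and stop on an object; "grip_force" is the grip in N (left out, the last holds). Time passes only in rows, so rows that do not move let the fingers close. It gives the time, the measured TCP pose, the force, the opening and the grip force at its end, in the units of the state.
- arm.observe(): the state, without advancing time (a new reading comes with each control period).
- arm.get_image(name): name is "side" or "top" or "wrist"; returns the picture (384x512x3 uint8, blue, green, red); there is no depth.
- arm.calibration(name): a dict with "fov_y" (degrees; the focal length in pixels is half the picture's height over the tangent of half this angle, whatever the lens; pixels are square), "cx", "cy" (the principal point, pixels), "world_from_camera" (4x4, takes a point from camera to world coordinates). Camera axes: x right, y down, z forward; pixel columns grow to the right and rows downward; lengths in m; the calibration is good to about 2 mm. A picture is of the moment at which its call begins: read the wrist's pose just before it. calibration takes no time and is no camera call; for the wrist camera it gives the pose at the moment of the call.
- arm.sign_off(): hands the job in; it is judged then, once.
The state is a dict: "clock": time; "joints": joint angles; "qd": joint speeds; "effort": joint torques, N m; "eef_pos": TCP position; "ee_rot": TCP orientation; "wrist_force": force on the tool from outside, world axes, zero at the start; "torque": the same for the moment, N m; "width": opening from 0.0 (shut) to 1.0 (fully open); "grasp_force": force on a finger pad.
Only numpy, scipy, OpenCV 4.12 (cv2) and the standard library are available. Lean on these libraries where they do the work, as an engineer would, in place of code of your own. Each camera call takes 0.05 s, during which the arm holds its last target. There are 200 camera calls.

TASK

Press the plunger of the stone dispenser all the way down once and let it rise fully again, so that it feeds out one polished stone disc onto the counter. Then, without picking the disc up, push it across the counter with the fingers until it lies flat and wholly on the round mat. Leave the other stones in the dispenser and everything else where it stands.

Things in the scene. Friction and masses are not known exactly. Their poses are not given: they have to be found in the camera images.
- dispenser: Stone dispenser fixed to the counter, 137 mm long, 64 wide. Origin: on the counter under the axis of its clear square magazine (53 mm outside, 49 tall); x points out of the outlet along the counter, z up. Extends from x = -110 to +27 mm. Behind the magazine (x = -108 to -30 mm) is a white housing, 47 mm tall, with the plunger on top.
- landing (a point): Point on the counter in front of the outlet, 79 mm from the dispenser's origin along its x: the fed-out stone's centre ends within about 8 mm of it. Pressing drives a flat aluminium pusher (32 mm wide, 5 to 15 mm above the counter) out of the outlet, 2.2 mm per mm of plunger, with the lowest stone ahead of it; it draws back as the plunger rises.
- plunger_top (a point): Centre of the top of the plunger's round black cap (36 mm diameter, 12 mm thick), 68 mm behind the dispenser's origin (x = -68 mm) and 94 mm above the counter when up; it moves straight down with the plunger.
- plunger (a joint): Plunger travel: 0 up, 0.036 m fully down (cap top then 58 mm above the counter). A spring lifts it again when it is let go; it takes about 6 N to start and 9 to 14 N to hold down, up to about 20 N while it is moving. It counts as pressed beyond 0.031.
- stone0: The lowest stone of the stack, the one that is fed out: a polished disc, 44 mm diameter, 13 mm thick, 45 g, edges bevelled 2 mm. Origin: centre of its underside; z is its axis. In the dispenser it rests 4 mm above the counter.
- stone1: The second stone of the stack, like the first, resting on it (origin 17 mm above the counter at the start); it drops down to take the first one's place after a press. A third lies on top of it.
- mat: Round dark mat, 110 mm diameter, lying flat on the counter (under 1 mm thick, no edge to catch on), to the left or the right of the dispenser's outlet. Origin: its centre.
- bowl: Empty white bowl, loose, 100 mm diameter, 42 mm tall, on the other side of the outlet from the mat; not to be moved. Origin: centre of its underside.
- crystal: Loose upright six-sided crystal point, 33 mm wide, 80 mm tall; not to be moved. Origin: centre of its underside.
- carton: Loose small white carton, 60 x 60 x 50 mm tall; not to be moved. Origin: centre of its underside.
Mind the look-alikes: they are no part of the job. Of the things like the dispenser, leave any that is green; of the rest the larger one is meant.

How it is judged:
By the outcome, as a careful person would: the job done as asked, in the order asked, and still so for the second after the job is handed in, with the robot touching nothing.
It also fails if it takes over 58 s, if anything falls off the work surface, if the arm or the gripper's body presses on something with over 40 N, if the wrist force passes 120 N, or if a joint passes its speed limit or range.

## Working session

There is one attempt and no reset: what is moved stays moved. The work goes in short steps, Python scripts to look and compute and a tool call to move; the robot and the scene stay as the last step left them, time stands still between calls to the robot, and variables do not carry over. Pictures are saved under pics/ and viewed, at most 10 in all, crops included, and the job is handed in when it is done.

Besides the shell and the picture viewer there is one more tool, called after "Emit:" as a command line: name --argument value ..., lists and objects as JSON in quotes. servo_tool: Moves the arm, as the interface text tells. Its arguments: {"type":"object","properties":{"delta_pos":{"type":"array","items":{"type":"array","items":{"type":"number"}}},"turn":{"type":"array","items":{"type":"array","items":{"type":"number"}}},"grip":{"type":"array","items":{"type":"number"}},"grip_force":{"type":"number"}},"required":["delta_pos","turn","grip"]}

```bash
mkdir -p pics; cat > h.py <<'E'
import numpy as np, cv2
from station import arm
def cam(n):
    c=arm.calibration(n); f=192/np.tan(np.radians(c["fov_y"]/2)); return c,f,np.array(c["world_from_camera"])
def ray(n,u,v,z):
    c,f,T=cam(n); d=T[:3,:3]@np.array([(u-c["cx"])/f,(v-c["cy"])/f,1]); o=T[:3,3]
    return o+d*(z-o[2])/d[2]
def proj(n,p):
    c,f,T=cam(n); q=T[:3,:3].T@(np.array(p)-T[:3,3]); return q[0]/q[2]*f+c["cx"],q[1]/q[2]*f+c["cy"]
E
python3 - <<'E'
from h import *
a=arm.get_image("top");b=arm.get_image("side")
cv2.imwrite("pics/top.png",cv2.resize(a,(800,600)));cv2.imwrite("pics/side.png",cv2.resize(b,(800,600)))
for n in("top","side"):
    c,f,T=cam(n);print(n,f,c["cx"],c["cy"],T.round(3))
print(arm.observe())
E
```

```text
top 420.91024468810355 261.375576841811 193.56548819494571 [[-0.067 -0.976  0.21   0.414]
 [-0.998  0.064 -0.019  0.012]
 [ 0.005 -0.21  -0.978  0.944]
 [ 0.     0.     0.     1.   ]]
side 354.25526590972197 254.00802800912493 192.88384238706817 [[-0.996 -0.055  0.065  0.519]
 [-0.084  0.528 -0.845  0.749]
 [ 0.012 -0.848 -0.53   0.552]
 [ 0.     0.     0.     1.   ]]
{'clock': 0.1, 'joints': array([-65.3689226 ,  18.43461882,  -4.016517  ,  83.16572879,
         1.29524981,  78.54058499,  -3.26033903]), 'qd': array([ 0.09287694, -0.09519107, -0.03063441, -0.173957  , -0.10430183,
        0.01575458,  0.08724412]), 'effort': array([-2.07384928e-04, -4.92572308e+01, -4.05527288e-01, -3.13397706e+01,
       -6.41373731e-02,  3.95289296e-02,  5.98193606e-05]), 'eef_pos': array([0.26238948, 0.59416615, 0.22159234]), 'ee_rot': array([[-9.14812536e-01,  4.03878293e-01, -5.90385012e-04],
       [ 4.03878714e-01,  9.14811202e-01, -1.56490616e-03],
       [-9.19408059e-05, -1.67003971e-03, -9.99998601e-01]]), 'wrist_force': array([ 0.66942582,  0.52126493, -0.90820431]), 'torque': array([ 0.00200785, -0.07033069,  0.02970761]), 'grasp_force': 0.0, 'width': 0.9989349193129917}
```

View pics/top.png

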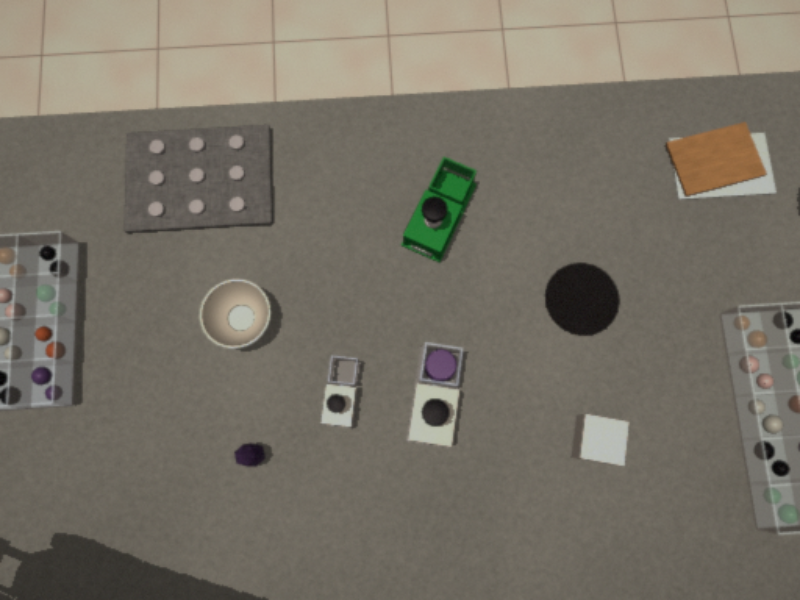

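View pics/side.png

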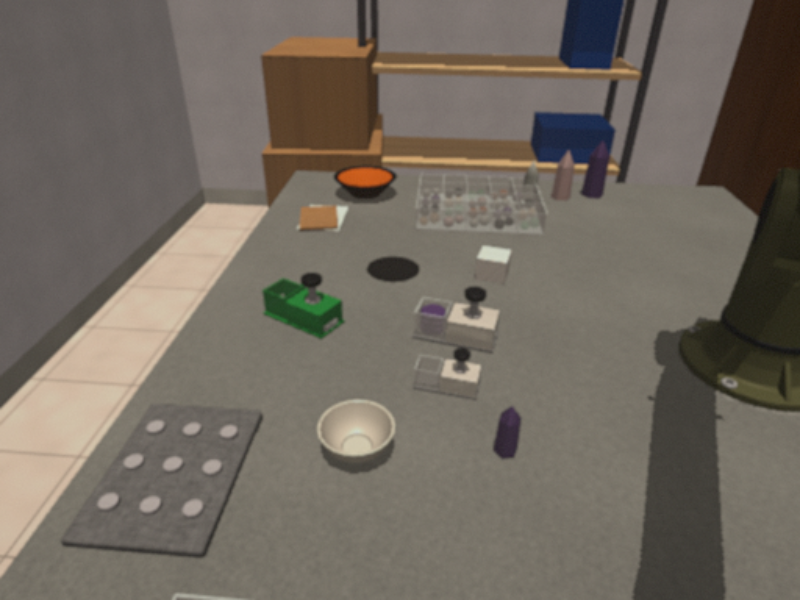

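The top view shows the wanted dispenser (white housing, magazine at about (441,364), cap at about (436,412) in the 800-px picture), with the mat at (582,299). The green one and the small white one are the decoys.

```bash
python3 - <<'E'
from h import *
s=512/800
for nm,n,u,v,z in [("cap","top",436,412,.092),("capS","side",476,295,.092),("mat","top",582,299,0),("matS","side",393,268,0),("stonetop","top",441,364,.043),
 ("hbl","top",408,441,.047),("hbr","top",453,445,.047),("htl","top",413,387,.047),("htr","top",460,388,.047),("mag_tl","top",424,344,.049),("mag_tr","top",464,347,.049),("carton","top",606,440,.05),("crystal","top",248,455,.04),("green front","top",425,255,.03),("bowl","top",236,313,.04),("small","top",343,370,.03)]:
    print(nm,ray(n,u*s,v*s,z).round(4))
E
```

```text
cap [ 0.4508 -0.0299  0.092 ]
capS [ 0.4504 -0.0164  0.092 ]
mat [ 0.6042 -0.2612  0.    ]
matS [ 0.6052 -0.2606  0.    ]
stonetop [ 0.5174 -0.0441  0.043 ]
hbl [0.4172 0.0081 0.047 ]
hbr [ 0.408  -0.0514  0.047 ]
htl [ 0.4883 -0.0035  0.047 ]
htr [ 0.4827 -0.0671  0.047 ]
mag_tl [ 0.5457 -0.0226  0.049 ]
mag_tr [ 0.538 -0.077  0.049]
carton [ 0.4008 -0.2551  0.05  ]
crystal [0.4133 0.2227 0.04  ]
green front [ 0.6777 -0.0341  0.03  ]
bowl [0.6081 0.2363 0.04  ]
small [0.5196 0.0916 0.03  ]
```

Emit:
servo_tool --delta_pos '[[0.031,-0.041,0],[0.031,-0.041,0],[0.031,-0.041,0],[0.031,-0.041,0],[0.031,-0.041,0],[0.031,-0.041,0],[0,-0.0475,0],[0,-0.0475,0],[0,-0.0475,0],[0,-0.0475,0],[0,-0.0475,0],[0,-0.0475,0],[0,-0.0475,0],[0,-0.0475,0],[0,0,0],[0,0,0]]' --turn '[[0,0,-0.09],[0,0,-0.09],[0,0,-0.09],[0,0,-0.09],[0,0,-0.09],[0,0,-0.09],[0,0,-0.09],[0,0,-0.09],[0,0,-0.09],[0,0,-0.09],[0,0,-0.09],[0,0,-0.09],[0,0,-0.09],[0,0,-0.09],[0,0,0],[0,0,0]]' --grip '[0,0,0,0,0,0,0,0,0,0,0,0,0,0,0,0]' --grip_force 10

```text
clock: 2.1
eef_pos: [0.4484, -0.0308, 0.2224]
ee_rot: [[0.104, 0.995, -0.0], [0.995, -0.104, 0.001], [0.001, -0.0, -1.0]]
wrist_force: [-0.3, -0.6, 0.0]
width: 0.006
grasp_force: 0.0
```

```bash
python3 - <<'E'
from h import *
o=arm.observe();print(o["eef_pos"],o["ee_rot"].round(3),o["joints"].round(1),o["width"],o["clock"],arm.grip_depth)
a=arm.get_image("wrist");cv2.imwrite("pics/w1.png",a)
for p in ([.450,-.031,.094],[.518,-.044,.043],[.596,-.059,0],o["eef_pos"]): print(proj("wrist",p))
E
```

```text
[ 0.4483679  -0.03077393  0.22236863] [[ 0.104  0.995 -0.   ]
 [ 0.995 -0.104  0.001]
 [ 0.001 -0.    -1.   ]] [-29.6  -8.1  27.7 110.9   3.9  76.4  -9. ] 0.006395257620301356 2.1 0.0187
(np.float64(266.54168937086587), np.float64(177.61815219635204))
(np.float64(330.25680191000856), np.float64(170.06767382840587))
(np.float64(388.51055567913374), np.float64(166.73705263966036))
(np.float64(264.9815935039206), np.float64(241.38145893953))
```

View pics/w1.png

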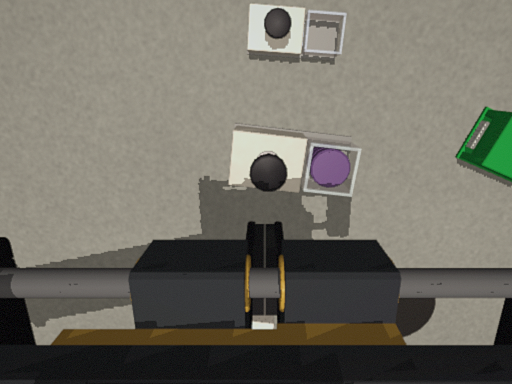

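The wrist view shows the cap at (268,173), the stone at (330,167) and the outlet to the right. Both lie within 5 px of where I predicted.

```bash
python3 - <<'E'
from h import *
for u,v,z in [(268,173,.092),(330,167,.043),(309,143,.049),(360,148,.049),(355,195,.049),(304,192,.049),(234,131,.047),(306,138,.047)]: print(ray("wrist",u,v,z).round(4))
E
```

```text
[ 0.4517 -0.0273  0.092 ]
[ 0.5179 -0.0406  0.043 ]
[ 0.4963 -0.0112  0.049 ]
[ 0.5486 -0.0218  0.049 ]
[ 0.5424 -0.073   0.049 ]
[ 0.4876 -0.0639  0.049 ]
[0.4207 0.0087 0.047 ]
[ 0.4938 -0.0061  0.047 ]
```

Emit:
servo_tool --delta_pos '[[0.003,0.002,-0.03],[0,0,-0.04],[0,0,-0.04],[0,0,-0.012],[0,0,-0.006],[0,0,-0.006],[0,0,-0.006],[0,0,-0.006],[0,0,-0.006],[0,0,-0.006],[0,0,-0.006],[0,0,0],[0,0,0]]' --turn '[[0,0,0],[0,0,0],[0,0,0],[0,0,0],[0,0,0],[0,0,0],[0,0,0],[0,0,0],[0,0,0],[0,0,0],[0,0,0],[0,0,0],[0,0,0]]' --grip '[0,0,0,0,0,0,0,0,0,0,0,0,0]'

```text
clock: 3.78
eef_pos: [0.4521, -0.0287, 0.0605]
ee_rot: [[0.104, 0.995, 0.001], [0.995, -0.104, 0.001], [0.001, 0.0, -1.0]]
wrist_force: [-5.2, -0.2, 8.1]
width: 0.006
grasp_force: 4.2
```

Emit:
servo_tool --delta_pos '[[0,0,-0.002],[0,0,-0.002],[0,0,0],[0,0,0]]' --turn '[[0,0,0],[0,0,0],[0,0,0],[0,0,0]]' --grip '[0,0,0,0]'

```text
clock: 4.28
eef_pos: [0.4522, -0.0287, 0.0583]
ee_rot: [[0.104, 0.995, -0.0], [0.995, -0.104, 0.002], [0.002, -0.0, -1.0]]
wrist_force: [-10.7, 0.3, 24.7]
width: 0.003
grasp_force: 12.1
```

Emit:
servo_tool --delta_pos '[[0,0,0.006],[0,0,0.008],[0,0,0.008],[0,0,0.008],[0,0,0.01],[0,0,0.02],[0,0,0.05],[0,0,0.05],[0,0,0],[0,0,0]]' --turn '[[0,0,0],[0,0,0],[0,0,0],[0,0,0],[0,0,0],[0,0,0],[0,0,0],[0,0,0],[0,0,0],[0,0,0]]' --grip '[0,0,0,0,0,0,0,0,0,0]'

```text
clock: 5.52
eef_pos: [0.4513, -0.0297, 0.2142]
ee_rot: [[0.105, 0.994, -0.0], [0.994, -0.105, -0.0], [-0.0, -0.0, -1.0]]
wrist_force: [-0.9, 0.7, -0.5]
width: 0.005
grasp_force: 0.0
```

```bash
python3 - <<'E'
from h import *
a=arm.get_image("wrist");cv2.imwrite("pics/w2.png",a)
hsv=cv2.cvtColor(a,cv2.COLOR_BGR2HSV);m=cv2.inRange(hsv,(125,50,50),(165,255,255))
n,l,st,c=cv2.connectedComponentsWithStats(m)
for i in range(1,n):
    if st[i,4]>80: print(st[i],c[i],ray("wrist",*c[i],.012))
print(arm.observe()["eef_pos"])
E
```

```text
[ 308  149   37   38 1111] [325.47164716 167.46984698] [ 0.5188408  -0.04625574  0.012     ]
[ 371  153   38   37 1096] [389.48540146 170.90510949] [ 0.59169178 -0.0579551   0.012     ]
[ 0.45085929 -0.02965001  0.21351524]
```

View pics/w2.png

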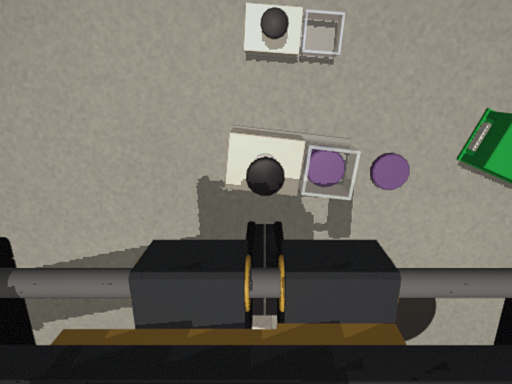

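The plunger is back up, stone0 lies at (389,171), which is (0.592,-0.058), and stone1 has dropped down. Before pushing I'll check that the gripper body clears the green cap.

```bash
python3 - <<'E'
from h import *
s=512/800
a=arm.get_image("top")
for nm,u,v,z in [("gcap",434,206,.09),("gcap bottom edge",434,222,.085),("g near",425,258,.04),("gnearL",405,247,.045),("gnearR",440,260,.045)]: print(nm,ray("top",u*s,v*s,z).round(4))
for z in(.06,.08,.094): print(z, ray("side",311*s,280*s,z).round(3), ray("top",434*s,206*s,z).round(3))
E
```

```text
gcap [ 0.7292 -0.0484  0.09  ]
gcap bottom edge [ 0.7079 -0.047   0.085 ]
g near [ 0.6704 -0.0332  0.04  ]
gnearL [ 0.6871 -0.0058  0.045 ]
gnearR [ 0.6647 -0.054   0.045 ]
0.06 [ 0.737 -0.091  0.06 ] [ 0.74  -0.051  0.06 ]
0.08 [ 0.728 -0.057  0.08 ] [ 0.733 -0.049  0.08 ]
0.094 [ 0.722 -0.033  0.094] [ 0.728 -0.048  0.094]
```

Emit:
servo_tool --delta_pos '[[0.0355,0.012,0],[0.0355,0.012,0],[0.0355,0.012,0],[0.0355,0.012,0],[0,0,-0.04],[0,0,-0.04],[0,0,-0.04],[0,0,-0.04],[0,0,-0.025],[0,0,-0.015],[0,0,0],[0,0,0]]' --turn '[[0,0,0.042],[0,0,0.042],[0,0,0.042],[0,0,0.042],[0,0,0],[0,0,0],[0,0,0],[0,0,0],[0,0,0],[0,0,0],[0,0,0],[0,0,0]]' --grip '[0.028,0.028,0.028,0.028,0.028,0.028,0.028,0.028,0.028,0.028,0.028,0.028]'

```text
clock: 7.12
eef_pos: [0.5944, 0.0186, 0.0155]
ee_rot: [[-0.063, 0.998, 0.002], [0.998, 0.063, 0.0], [-0.0, 0.002, -1.0]]
wrist_force: [-0.5, -0.2, -0.1]
width: 0.325
grasp_force: 0.0
```

Emit:
servo_tool --delta_pos '[[0,0,-0.005],[0,0,-0.004],[0,-0.014,0],[0,-0.014,0],[0,-0.008,0],[0,-0.006,0],[0,-0.006,0],[0.0005,-0.008,0],[0.0005,-0.008,0],[0.0005,-0.01,0],[0.0005,-0.01,0],[0.0005,-0.01,0],[0.0005,-0.01,0],[0.0005,-0.01,0],[0.0005,-0.01,0],[0.0005,-0.008,0],[0.0005,-0.006,0],[0,-0.003,0],[0,0,0],[0,0,0]]' --turn '[[0,0,0],[0,0,0],[0,0,0],[0,0,0],[0,0,0],[0,0,0],[0,0,0],[0,0,0],[0,0,0],[0,0,0],[0,0,0],[0,0,0],[0,0,0],[0,0,0],[0,0,0],[0,0,0],[0,0,0],[0,0,0],[0,0,0],[0,0,0]]' --grip '[0.028,0.028,0.028,0.028,0.028,0.028,0.028,0.028,0.028,0.028,0.028,0.028,0.028,0.028,0.028,0.028,0.028,0.028,0.028,0.028]'

```text
clock: 9.62
eef_pos: [0.5986, -0.122, 0.0056]
ee_rot: [[-0.063, 0.998, 0.0], [0.998, 0.063, 0.0], [0.0, 0.0, -1.0]]
wrist_force: [0.3, -0.2, 0.1]
width: 0.325
grasp_force: 0.0
```

```bash
python3 - <<'E'
from h import *
a=arm.get_image("top");b=arm.get_image("side")
cv2.imwrite("pics/p1.png",np.hstack([cv2.resize(a[90:330,130:480],(400,274)),cv2.resize(b[120:340,120:420],(400,293))[:274]]))
for n,im in(("top",a),("side",b)):
    m=cv2.inRange(cv2.cvtColor(im,cv2.COLOR_BGR2HSV),(125,50,40),(165,255,255))
    k,l,st,c=cv2.connectedComponentsWithStats(m)
    for i in range(1,k):
        if st[i,4]>30: print(n,st[i],ray(n,*c[i],.012).round(4))
E
```

```text
top [272 225  20  19 304] [ 0.5179 -0.044   0.012 ]
top [ 20 235  12  11  96] [0.5427 0.5196 0.012 ]
top [151 285  15  13 126] [0.4127 0.2333 0.012 ]
side [373  90  17  36 360] [ 0.0519 -0.912   0.012 ]
side [245 184  10   9  75] [ 0.6004 -0.1402  0.012 ]
side [317 261  16  31 325] [0.4099 0.2033 0.012 ]
```

View pics/p1.png

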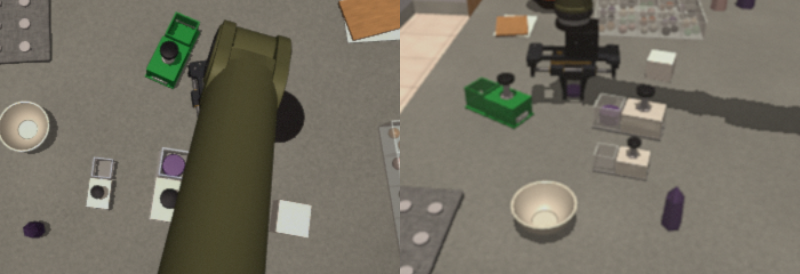

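The side view shows the stone cradled between the fingertips, moving along with them. Nothing else has been disturbed, so I'll continue onto the mat.

Emit:
servo_tool --delta_pos '[[0,-0.004,0],[0.0005,-0.008,0],[0.0005,-0.01,0],[0.0005,-0.01,0],[0.0005,-0.01,0],[0.0005,-0.01,0],[0.0005,-0.01,0],[0.0005,-0.01,0],[0.0005,-0.01,0],[0.0005,-0.01,0],[0.0005,-0.008,0],[0.0005,-0.006,0],[0,-0.004,0],[0,-0.002,0],[0,0,0],[0,0,0],[0,0.02,0],[0,0.03,0],[0,0.02,0.04],[0,0,0.05]]' --turn '[[0,0,0],[0,0,0],[0,0,0],[0,0,0],[0,0,0],[0,0,0],[0,0,0],[0,0,0],[0,0,0],[0,0,0],[0,0,0],[0,0,0],[0,0,0],[0,0,0],[0,0,0],[0,0,0],[0,0,0],[0,0,0],[0,0,0],[0,0,0]]' --grip '[0.028,0.028,0.028,0.028,0.028,0.028,0.028,0.028,0.028,0.028,0.028,0.028,0.028,0.028,0.028,0.028,0.028,0.028,0.028,0.028]'

```text
clock: 12.22
eef_pos: [0.6035, -0.1589, 0.0951]
ee_rot: [[-0.068, 0.998, -0.003], [0.998, 0.068, 0.003], [0.003, -0.003, -1.0]]
wrist_force: [0.2, 0.2, 0.1]
width: 0.321
grasp_force: 0.0
```

Emit:
servo_tool --delta_pos '[[0,0.03,0.03],[0,0.04,0.03],[0,0.04,0.02],[0,0.04,0],[0,0,0],[0,0,0]]' --turn '[[0,0,0],[0,0,0],[0,0,0],[0,0,0],[0,0,0],[0,0,0]]' --grip '[0.028,0.028,0.028,0.028,0.028,0.028]'

```text
clock: 12.98
eef_pos: [0.6037, -0.0137, 0.1755]
ee_rot: [[-0.064, 0.998, -0.0], [0.998, 0.064, -0.0], [-0.0, -0.0, -1.0]]
wrist_force: [0.2, -0.4, 0.1]
width: 0.325
grasp_force: 0.0
```

```bash
python3 - <<'E'
from h import *
a=arm.get_image("top");b=arm.get_image("side")
cv2.imwrite("pics/p2.png",np.hstack([cv2.resize(a[90:330,130:480],(400,274)),cv2.resize(b[120:340,120:420],(400,293))[:274]]))
for n,im in(("top",a),("side",b)):
    m=cv2.inRange(cv2.cvtColor(im,cv2.COLOR_BGR2HSV),(125,50,40),(165,255,255))
    k,l,st,c=cv2.connectedComponentsWithStats(m)
    for i in range(1,k):
        if st[i,4]>30: print(n,st[i],ray(n,*c[i],.012).round(4))
E
```

```text
top [363 181  21  20 318] [ 0.6039 -0.2599  0.012 ]
top [ 20 235  12  11  99] [0.5428 0.5197 0.012 ]
top [151 285  18  13 140] [0.4129 0.2321 0.012 ]
side [373  90  17  36 363] [ 0.0518 -0.9135  0.012 ]
side [245 166  14   9 100] [ 0.6045 -0.2517  0.012 ]
side [317 261  15  32 325] [0.4102 0.2041 0.012 ]
```

View pics/p2.png

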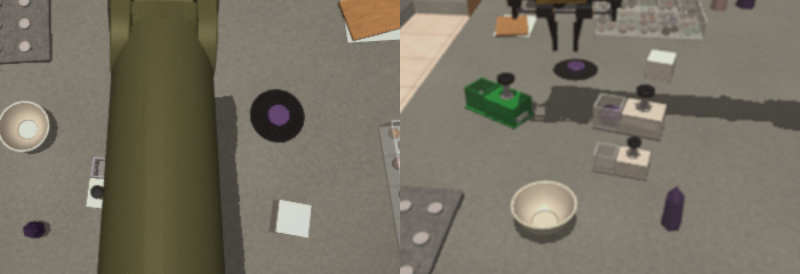

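The stone lies flat near the mat's centre, at (0.604,-0.260). The robot is touching nothing, and the plunger is up.

```bash
python3 -c "
from station import arm
print(arm.sign_off())"
```

```text
the job is handed in; nothing more can be done
None
```

I pressed the plunger all the way down once and it rose fully; the fed-out stone was then pushed onto the mat, where it lies flat near the centre, and the job was handed in at about 13 s.

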